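Comb loose ceramic rods into the grooves of a settling tray

ROBOT

A 6-joint arm with a two-finger parallel gripper is mounted at the origin on a cart in front of the work surface, level with it; the furniture and walls round the work are solid. World frame = base frame: x ahead of the robot, y to its left, z up, the work surface at z = 0. Lengths are in mm, angles in rad, forces in N, time in s.
With the tool pointing down it reaches from about 375 to 750 mm from the base axis. Payload 9 kg.
Tool frame: the origin (TCP) lies midway between the tips of the shut fingers; the grasp point (between the pads) lies 19 mm behind it; x points along the fingers, y is the direction in which the jaws open and shut, and the axes are right-handed (so a half turn about x gives the same grasp; the last joint's range is limited). The gripper opens to 85 mm and grips with 20 to 120 N. Pads are 22 mm wide; open, the fingers measure 114 mm over their backs; the gripper's body (76 mm by 85 mm) begins 54 mm behind the grasp point. The pads swing forward as they close: fully open they stand 13 mm farther back than shut.
Start: joints at [1.021, 0.104, 0.097, 1.564, 0, 1.353], TCP at [195.452, 567.305, 231.331] pointing down, gripper open.
Joint ranges: [-2.99, 2.99], [-0.84, 1.86], [-1.1, 1.16], [-1.84, 2.11], [-1.51, 1.56], [-3.14, 3.14]. Speed limits (rad/s): [2.22, 2.22, 2.57, 3.14, 3.14, 3.14].

INTERFACE

Orientations are given as a rotation vector (axis times angle).
In Python, from bench import observe, vision, order, nets gives the robot as it stands. The module is installed in compiled form; this text tells all that it offers.
- The arm moves only by the tool jog_arm, never from a script. Its argument "plan" is a list of rows, each a list of 2 entries, a list of its own where there are three numbers: the shift along the tool's x, y, z in mm, then the turn, a rotation vector about the tool's x, y, z in rad. In form: [[[dx, dy, dz], [rx, ry, rz]], ...]. A call has 1 to 10 rows; each row shifts and turns the commanded pose from where the row before left it, along the tool's axes as they then stand; what a row does not reach is not made up. A row lasts 1/8 s, in which the tool goes at most 62.5 mm and 10.7 degrees, less where a joint would pass 70% of its speed; a pose out of reach is approached as far as the arm can. A call is refused whole if a number of a shift passes 62.5 or a number of a turn 0.188, either way. A call with a gripper value outside its range is refused whole. "fingers" is the opening, from 0 (shut) to 1 (fully open), set as the call begins (left out, the last holds). The fingers move at their own pace and stop on an object; "force" is the grip in N (left out, the last holds). Time passes only in rows, so rows that do not move let the fingers close. It gives the time, the measured TCP pose, the force and the opening at its end, in the units of the state.
- observe(): the state, without advancing time (a new reading comes with each control period).
- vision.get_image(name): name is "scene" or "top" or "wrist"; returns a dict with "img" (420x560x3 uint8, red, green, blue), "camera_matrix" (3x3 intrinsics, pixels), "distortion" ([k1, k2, p1, p2, k3] as OpenCV has them; the pictures are not rectified), "rvec" (rotation vector, rad) and "tvec" (3), from world to camera coordinates, as OpenCV has them. Camera axes: x right, y down, z forward; pixel columns grow to the right and rows downward; lengths in mm; the calibration is good to about 2 mm. A picture is of the moment at which its call begins. There is no depth.
- order.sign_off(): hands the job in, once; it reports no verdict.
Trained networks look in a picture, given as the dict that the camera call returned (one of the last four; its "shot" number tells which), for a name from the list of things; names that differ only in an ending like _2 or _b are one class to them, and where a whole thing is asked for, a point or a joint stands for the part that bears it (a point fixed in the world has none). Each returns a list of dicts, best first, with "p" (0 to 1); they miss things now and then, are a little off and sometimes report something else, mostly with a low value. They report only what shows in the picture. A call takes as long as a camera call.
- nets.find_in(thing, picture): "position" ([column, row] in pixels, amid what is visible of it).
- nets.place_of(thing, picture): "position" ([column, row] in pixels: a listed point, or the origin of a listed thing).
The state is a dict: "clock": time; "joint_positions": joint angles; "dq": joint speeds; "tau": joint torques, N m; "ee_pos": TCP position; "tool_rot": TCP orientation; "force": force on the tool from outside, world axes, zero at the start; "ft_torque": the same for the moment, N m; "opening": finger opening in mm.
Only numpy, scipy, OpenCV 4.12 (cv2) and the standard library are available. Lean on these libraries where they do the work, as an engineer would, in place of code of your own. Each camera call takes 0.05 s, during which the arm holds its last target.

TASK

Take the rake by its handle from its rest, set it in the tray behind the loose ceramic rods and comb them across the smooth deck into the grooves until all four lie straight, each right down in a groove of its own. Then stand the rake squarely back on its rest and let go. Move the rods with the rake only, never touching them with the gripper; do not force the rake down hard on the tray, and leave the other things on the bench where they are.

Things in the scene. Friction and masses are not known exactly. Their poses are not given: they have to be found in the camera images.
- tray: Grey plastic settling tray screwed to the bench, 136 mm (its x) by 264 mm (its y), 30 mm high; origin at the centre of its underside, z up. Inside it is 116 mm wide and runs from y = -126 to +126 mm, walls all round. The smooth deck fills y = -126 to +39 mm, 16 mm above the bench; the grooves lie beyond, at the +y end (the robot's left).
- tray_start (a point): Point on the smooth deck 11 mm from the inner face of the end wall at the deck end (tray frame: x 0, y -115, z 16 mm). At least 20 mm of deck next to this wall is free of rods at the start.
- tray_grooves (a point): Middle of the grooved end (tray frame: x 0, y 82, z 16 mm). Six straight grooves along the tray's x, each 12 mm wide, 10 mm deep and 116 mm long, centred at tray y = 45, 60, 75, 90, 105 and 120 mm; the 3 mm ridges between them are level with the deck. The end wall is at y = 126 mm.
- tray_rail (a point): Middle of the top of the side wall at the tray's -x side (tray frame: x -63, y 0, z 30 mm). The two side walls, 10 mm thick and running along y at x = -63 and +63 mm, are the rails that the rake's shoes slide on; the end walls are 1 mm lower. A tall instrument stands close behind the tray: a hand swung in an arc from side to side strikes it, so cross in a straight line.
- rake: Rake: aluminium bar 152 mm long (its x) with nine 5 mm steel tines, 12 mm apart, pointing down over the middle 101 mm, and a black block handle on top. Origin midway along the tine tips, z up. Under each end a black shoe, 24 (x, centred at +-64) by 36 (y) mm, underside 11.5 mm above the tips. About 140 g. Both sides are alike.
- rake_tines (a point): Middle of the row of tines at the tips (same point as the rake's origin). With the shoes on the tray's rails the tips are 18.5 mm above the bench, 2.5 mm above deck and ridges: the tines push rods that lie on the deck and pass over rods that have dropped into a groove. A rod left askew on the ridges can be combed again from the deck.
- rake_grip (a point): Centre of the grip of the rake's handle, 50 mm above the tine tips, so 58.5 mm above the bench at the start. The handle is 26 mm along the rake's x, 18 mm along its y, and free from 28.5 to 73.5 mm above the tips (a 36 x 26 mm collar below).
- rake_rest: Rest for the rake, screwed to the bench: plate 160 (its x) by 56 mm (its y) with two cheeks, 20 (x, centred at +-64) by 50 mm (y), tops 20 mm above the bench. Origin: centre of its underside. The rake starts with its shoes on the cheeks, bar along the rest's x, tine tips 8.5 mm above the bench, and goes back the same way.
- rod_1: White ceramic rod, 10 mm diameter, 90 mm long, 27 g; origin at its centre, x along the rod. It starts lying askew (by 0.2 to 0.6 rad) on the tray's smooth deck (nearest the end wall of the deck), free to roll and slide. In a groove its centre is 11 mm above the bench; on the deck 21 mm.
- rod_2: White ceramic rod, 10 mm diameter, 90 mm long, 27 g; origin at its centre, x along the rod. It starts lying askew (by 0.2 to 0.6 rad) on the tray's smooth deck (second from that end wall), free to roll and slide. In a groove its centre is 11 mm above the bench; on the deck 21 mm.
- rod_3: White ceramic rod, 10 mm diameter, 90 mm long, 27 g; origin at its centre, x along the rod. It starts lying askew (by 0.2 to 0.6 rad) on the tray's smooth deck (third from that end wall), free to roll and slide. In a groove its centre is 11 mm above the bench; on the deck 21 mm.
- rod_4: White ceramic rod, 10 mm diameter, 90 mm long, 27 g; origin at its centre, x along the rod. It starts lying askew (by 0.2 to 0.6 rad) on the tray's smooth deck (nearest the grooves), free to roll and slide. In a groove its centre is 11 mm above the bench; on the deck 21 mm.
- crucible: Bystander, not to be disturbed: a white ceramic crucible, 35 mm wide and 26 mm high, standing between tray and rake rest; origin at the centre of its underside.
- sample_1: Bystander, not to be disturbed: a white sample bottle, 38 mm wide and 76 mm high, left of the tray; origin at the centre of its underside.
- sample_2: Bystander, not to be disturbed: a second white sample bottle like the first, left of the tray; origin at the centre of its underside.
- timer: Bystander, not to be disturbed: a small pale table timer, 66 x 66 x 18 mm, left of the tray; origin at the centre of its underside.
- flask_100b: Bystander, not to be disturbed: a stoppered round flask, 61 mm wide and 165 mm high, right of the rake rest; origin at the centre of its underside.
- petri_dish: Bystander, not to be disturbed: a low clear dish, 62 mm wide and 15 mm high, right of the rake rest; origin at the centre of its underside.
- beaker_100: Bystander, not to be disturbed: a clear beaker, 55 mm wide and 70 mm high, right of the rake rest; origin at the centre of its underside.

How it is judged (in metres and radians):
On the way, in this order (a step that is already met when the one before it is completed fails the run):
1. the rake is set down in the tray, its shoes on or just over the rails (within about 4 mm) and no rod in the way of its riding there (x of rake in the frame of tray between -0.02 and 0.02 m and y of rake in the frame of tray between -0.126 and 0.126 m and z of rake in the frame of tray between 0.0165 and 0.0235 m), for 0.1 s.
2. all four rods lie down in grooves while the rake is still in the tray (all of step 1 and z of rod_1 in the frame of tray between 0.008 and 0.0135 m and y of rod_1 in the frame of tray between 0.036 and 0.126 m and x of rod_1 in the frame of tray between -0.058 and 0.058 m and angle between the x axis of each of rod_1, rod_2, rod_3, rod_4 and the x axis of tray, either way round below 0.09 rad and z of rod_2 in the frame of tray between 0.008 and 0.0135 m and y of rod_2 in the frame of tray between 0.036 and 0.126 m and x of rod_2 in the frame of tray between -0.058 and 0.058 m and z of rod_3 in the frame of tray between 0.008 and 0.0135 m and y of rod_3 in the frame of tray between 0.036 and 0.126 m and x of rod_3 in the frame of tray between -0.058 and 0.058 m and z of rod_4 in the frame of tray between 0.008 and 0.0135 m and y of rod_4 in the frame of tray between 0.036 and 0.126 m and x of rod_4 in the frame of tray between -0.058 and 0.058 m), for 0.2 s.
At the end, for the whole second after the job is handed in: All four rods at rest down in grooves (centre under 13.5 mm above the bench, within 0.09 rad of the groove); rake upright at rest on its rest: handle within 18 mm of the rest's centre, tine tips 6 to 11 mm above the bench, bar within 0.2 rad of the rest's x, tilt under 0.08 rad (z of rod_1 in the frame of tray between 0.008 and 0.0135 m and y of rod_1 in the frame of tray between 0.036 and 0.126 m and x of rod_1 in the frame of tray between -0.058 and 0.058 m and angle between the x axis of each of rod_1, rod_2, rod_3, rod_4 and the x axis of tray, either way round below 0.09 rad and z of rod_2 in the frame of tray between 0.008 and 0.0135 m and y of rod_2 in the frame of tray between 0.036 and 0.126 m and x of rod_2 in the frame of tray between -0.058 and 0.058 m and z of rod_3 in the frame of tray between 0.008 and 0.0135 m and y of rod_3 in the frame of tray between 0.036 and 0.126 m and x of rod_3 in the frame of tray between -0.058 and 0.058 m and z of rod_4 in the frame of tray between 0.008 and 0.0135 m and y of rod_4 in the frame of tray between 0.036 and 0.126 m and x of rod_4 in the frame of tray between -0.058 and 0.058 m and horizontal distance between rake_grip and rake_rest below 0.018 m and angle between rake's own z axis and vertical below 0.08 rad and angle between the x axis of rake and the x axis of rake_rest, either way round below 0.2 rad and linear speed of each of rake, rod_1, rod_2, rod_3, rod_4 below 0.02 m/s and z of rake in the frame of rake_rest between 0.006 and 0.011 m); the robot touches nothing.
It fails at once if the gripper or arm touches a rod (contact force between any of rod_1, rod_2, rod_3, rod_4 and the fingers above 0.3 N or contact force between any of rod_1, rod_2, rod_3, rod_4 and the arm above 0.3 N).
It fails at once if a bystander is moved more than 20 mm (distance of any of crucible, sample_1, sample_2, timer, flask_100b, petri_dish, beaker_100 from where it was at the start of the episode above 0.02 m).
It fails at once if the rake is forced down on the tray with more than 40 N (contact force between rake and tray above 40 N).
It also fails if it takes over 72 s, if anything falls off the work surface, if the arm or the gripper's body presses on something with over 40 N, if the wrist force passes 120 N, or if a joint passes its speed limit or range.

## Working session

There is one attempt and no reset: what is moved stays moved. The work goes in short steps, Python scripts to look and compute and a tool call to move; the robot and the scene stay as the last step left them, time stands still between calls to the robot, and variables do not carry over. Pictures are saved under pics/ and viewed, and the job is handed in when it is done.

Besides the shell and the picture viewer there is one more tool, called after "Call:" by a JSON object that holds its "op" and its "data", one argument or row to a line. jog_arm: Moves the arm, as the interface text tells. Its arguments: {"type":"object","properties":{"plan":{"type":"array"},"fingers":{"type":"number"},"force":{"type":"number"}},"required":["plan"]}

```bash
mkdir -p pics; cat > h.py <<'E'
import numpy as np, cv2
from scipy.spatial.transform import Rotation as R
from bench import observe, vision, order, nets
def save(im,name): cv2.imwrite('pics/'+name,im['img'][:,:,::-1])
def ray(im,uv):
    K=np.array(im['camera_matrix'],float);d=np.array(im['distortion'],float)
    p=cv2.undistortPoints(np.array([[uv]],float),K,d)[0,0]
    Rm=cv2.Rodrigues(np.array(im['rvec'],float))[0];t=np.array(im['tvec'],float).reshape(3)
    o=-Rm.T@t; v=Rm.T@np.array([p[0],p[1],1.]); return o,v/np.linalg.norm(v)
def onz(im,uv,z):
    o,v=ray(im,uv); return o+v*(z-o[2])/v[2]
def tri(obs):
    A=np.zeros((3,3));b=np.zeros(3)
    for im,uv in obs:
        o,v=ray(im,uv);P=np.eye(3)-np.outer(v,v);A+=P;b+=P@o
    x=np.linalg.solve(A,b); 
    return x,[np.linalg.norm((np.eye(3)-np.outer(v,v))@(x-o)) for o,v in (ray(i,u) for i,u in obs)]
def proj(im,X):
    return cv2.projectPoints(np.array(X,float).reshape(-1,3),np.array(im['rvec'],float),np.array(im['tvec'],float),np.array(im['camera_matrix'],float),np.array(im['distortion'],float))[0].reshape(-1,2)
E
python3 - <<'E'
from h import *
s=observe();print(s)
a=vision.get_image('scene');b=vision.get_image('top');c=vision.get_image('wrist')
for n,i in zip('stw',(a,b,c)): save(i,f'0{n}.png'); print(n,ray(i,(280,210)))
for t in ['tray','tray_start','tray_grooves','tray_rail','rake','rake_tines','rake_grip','rake_rest','rod_1','crucible']:
    r=[nets.place_of(t,i) for i in (a,b,c)]
    for n,i,q in zip('stw',(a,b,c),r): print(t,n,[(np.round(x['position'],1).tolist(),round(x['p'],2)) for x in q[:5]])
    if r[0] and r[1]:
        print('  tri',tri([(a,r[0][0]['position']),(b,r[1][0]['position'])]))
E
```

```text
{'clock': 0.0, 'joint_positions': array([ 1.02128685e+00,  1.04692321e-01,  9.64524414e-02,  1.56388979e+00,
       -1.74996827e-05,  1.35311680e+00]), 'dq': array([-0.00050666,  0.00219304,  0.00070157, -0.0008281 ,  0.00099125,
       -0.00022504]), 'tau': array([ 8.93278630e-04, -5.56931055e+01,  5.03645325e+01,  1.67612132e-02,
       -3.28936685e-04,  1.60248288e-05]), 'ee_pos': array([195.26924868, 566.98094702, 230.51714654]), 'tool_rot': array([ 0.25943965,  1.55554861, -0.26139962]), 'force': array([ 0.94137106,  0.29596888, -0.57605776]), 'ft_torque': array([ 0.00525037, -0.01400207, -0.02572603]), 'opening': 85.17696635522394}
s (array([ 183.98676716,  675.50792365, 1058.54676816]), array([ 0.25373611, -0.57201355, -0.78001185]))
t (array([ 185.57628772,  -36.43133699, 1573.20136915]), array([ 0.22195782,  0.00914574, -0.97501338]))
w (array([123.48052656, 591.48690963, 373.27122644]), array([ 0.27324933, -0.09927781, -0.95680652]))
tray s [([288.9, 257.2], 0.94)]
tray t [([263.2, 236.2], 0.76)]
tray w []
  tri (array([443.41628895,  36.77045202,  -9.90790584]), [np.float6
[... 1407 characters left out ...]
array([ 426.79101995, -240.78148448,  -45.20023127]), [np.float64(0.008642798503684683), np.float64(0.00864279850362645)])
rod_1 s [([327.4, 190.8], 0.7), ([298.9, 230.2], 0.63), ([284.1, 244.4], 0.54), ([292.0, 237.5], 0.41)]
rod_1 t [([185.2, 251.0], 0.71), ([270.0, 229.9], 0.58), ([273.6, 233.7], 0.5), ([264.9, 232.2], 0.49), ([285.3, 234.6], 0.48)]
rod_1 w []
  tri (array([311.89329086, 204.6719163 , 506.00327686]), [np.float64(2.9165401589491253), np.float64(2.9165401589490343)])
crucible s [([309.6, 203.1], 0.43)]
crucible t [([314.0, 229.9], 0.52)]
crucible w []
  tri (array([ 462.26869728, -150.30861961,   11.90861406]), [np.float64(8.602947146314776), np.float64(8.602947146314731)])
```

```bash
python3 - <<'E'
import cv2
a=cv2.imread('pics/0s.png');b=cv2.imread('pics/0t.png')
cv2.imwrite('pics/0sc.png',cv2.resize(a[150:320,220:400],None,fx=4,fy=3.5*4/4*1.0,interpolation=cv2.INTER_CUBIC)[:600,:800])
cv2.imwrite('pics/0tc.png',cv2.resize(b[190:290,200:400],None,fx=4,fy=4,interpolation=cv2.INTER_CUBIC))
E
```

```text
(no output)
```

View pics/0s.png

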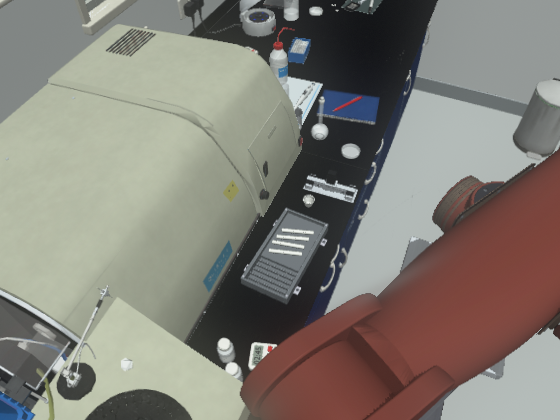

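View pics/0t.png

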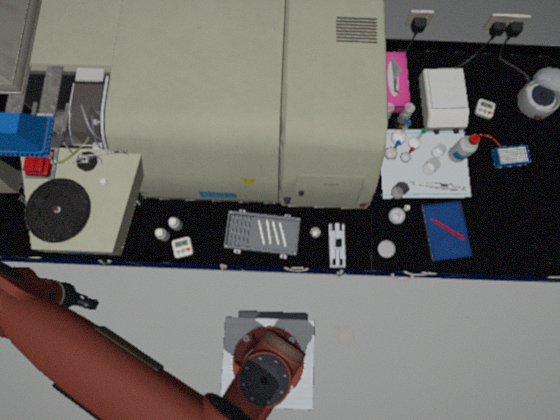

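```bash
ls pics
```

```text
0s.png
0sc.png
0t.png
0tc.png
0w.png
```

View pics/0tc.png

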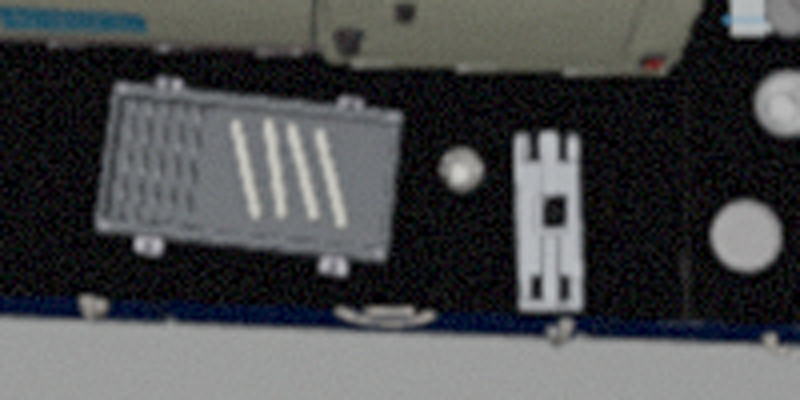

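View pics/0sc.png

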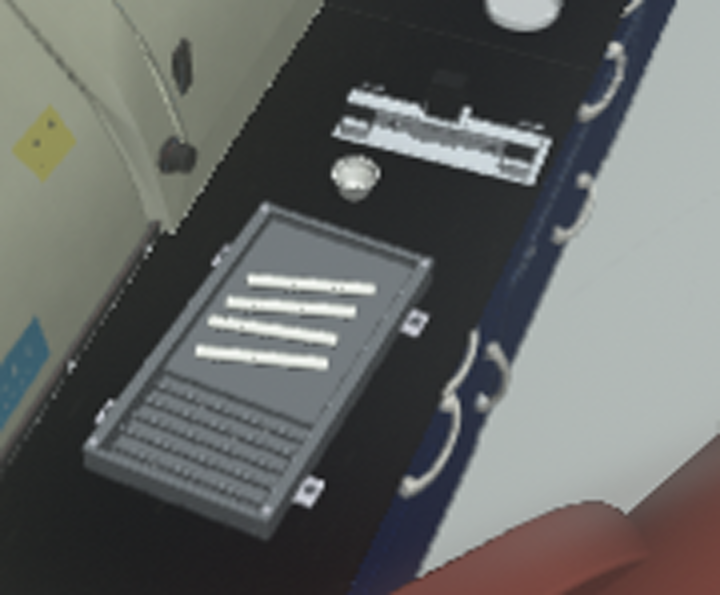

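The rake lies in its rest to the robot's right: at top about (337,245), scene about (331,187). The tray is at top (262,232) with four askew rods, the crucible is between them, and the instrument is close behind (+x).

```bash
python3 - <<'E'
from h import *
a=vision.get_image('scene');b=vision.get_image('top')
T=lambda u,v:(200+u/4,190+v/4); S=lambda u,v:(220+u/4,150+v/3.5)
print('R',np.round(R.from_rotvec(observe()['tool_rot']).as_matrix(),3))
for n,t,s in [('back left',(118,85),(88,448)),('back right',(403,112),(265,207)),('front right',(385,262),(430,262)),('front left',(97,230),(268,518))]:
    print(n,onz(b,T(*t),30).round(1),onz(a,S(*s),30).round(1),tri([(b,T(*t)),(a,S(*s))])[0].round(1))
for n,t,s,z in [('rest fr',(583,308),(538,183),20),('rest fl',(520,308),None,20),('rest bl',(513,132),(335,133),20),('rest br',(580,132),None,20),('handle',(554,210),None,80)]:
    print(n,onz(b,T(*t),z).round(1),onz(a,S(*s),z).round(1) if s else '')
for r in [(238,122,256,216),(270,122,280,216),(292,125,313,216),(320,130,342,224)]:
    print('rod',onz(b,T(*r[:2]),21).round(1),onz(b,T(*r[2:]),21).round(1))
print('instr', [onz(b,T(u,v),0).round(0) for u,v in [(20,40),(330,62),(650,72)]])
E
```

```text
R [[ 0.     0.326  0.945]
 [ 0.     0.945 -0.326]
 [-1.     0.     0.   ]]
back left [524.9 162.8  30. ] [520.9 166.6  30. ] [524.7 163.4  23.3]
back right [509.9 -98.9  30. ] [503.1 -88.6  30. ] [510.4 -99.8  15. ]
front right [372.  -86.7  30. ] [374.1 -80.8  30. ] [374.3 -86.9  21.7]
front left [390.7 173.1  30. ] [391.4 174.6  30. ] [391.4 173.5  27.7]
rest fr [ 338.7 -266.    20. ] [ 329.8 -197.5   20. ]
rest fl [ 336.5 -209.4   20. ] 
rest bl [ 497.2 -200.6   20. ] [ 488.8 -192.5   20. ]
rest br [ 499.6 -262.1   20. ] 
handle [ 417.2 -231.2   80. ] 
rod [496.5  51.7  21. ] [410.3  31.1  21. ]
rod [497.7  22.4  21. ] [411.2   9.4  21. ]
rod [495.6   2.1  21. ] [412.3 -20.5  21. ]
rod [492.  -23.7  21. ] [406.1 -47.   21. ]
instr [array([571., 262.,   0.]), array([561., -30.,   0.]), array([ 563., -330.,    0.])]
```

View pics/0w.png

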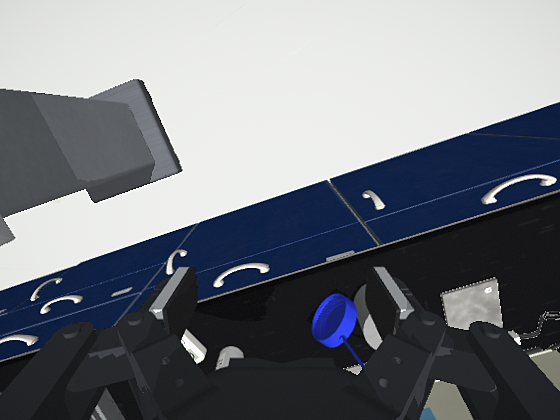

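Call:
{"op": "jog_arm", "data": {
  "plan": [
    [[0,-37.5,34.5],[0,0,0]],
    [[0,-37.5,34.5],[0,0,0]],
    [[0,-37.5,34.5],[0,0,0]],
    [[0,-37.5,34.5],[0,0,0]],
    [[0,-37.5,34.5],[0,0,0]],
    [[0,-37.5,34.5],[0,0,0]],
    [[0,-37.5,34.5],[0,0,0]],
    [[0,-37.5,34.5],[0,0,0]],
    [[0,-37.5,34.5],[0,0,0]],
    [[0,-37.5,34.5],[0,0,0]]
  ],
  "fingers": 1
}}

```text
clock: 3.0
ee_pos: [400.0, 98.7, 231.6]
tool_rot: [0.261, 1.554, -0.26]
force: [0.4, 1.0, -1.2]
opening: 85.3
```

Call:
{"op": "jog_arm", "data": {
  "plan": [
    [[0,0,0],[-0.186,0,0]],
    [[0,0,0],[-0.186,0,0]],
    [[0,-50,1],[0,0,0]],
    [[0,-50,1],[0,0,0]],
    [[0,-50,1],[0,0,0]],
    [[0,-50,1],[0,0,0]],
    [[0,-50,1],[0,0,0]],
    [[0,-30,1],[0,0,0]]
  ]
}}

```text
clock: 4.0
ee_pos: [416.5, -181.4, 231.3]
tool_rot: [-0.03, 1.57, 0.03]
force: [0.5, -0.4, 0.2]
opening: 85.3
```

```bash
python3 - <<'E'
from h import *
import pickle
s=observe();print(s['ee_pos'],R.from_rotvec(s['tool_rot']).as_matrix().round(3))
c=vision.get_image('wrist');save(c,'1w.png');pickle.dump(c,open('1w.pkl','wb'))
for t in ['rake_grip','rake_tines','rake_rest']:
    print(t,[(np.round(x['position'],1).tolist(),round(x['p'],2),onz(c,x['position'],{'rake_grip':58.5,'rake_tines':8.5,'rake_rest':0}[t]).round(1)) for x in nets.place_of(t,c)[:3]])
E
```

```text
[ 416.50598631 -181.39355937  231.25698772] [[ 0.    -0.038  0.999]
 [-0.     0.999  0.038]
 [-1.    -0.     0.   ]]
rake_grip [([236.5, 195.2], 0.65, array([ 421. , -231.8,   58.5])), ([91.4, 316.2], 0.47, array([ 588.8, -420.8,   58.5])), ([444.3, 220.6], 0.23, array([441.8,   6.3,  58.5]))]
rake_tines [([241.4, 182.2], 0.78, array([ 416.5, -232.8,    8.5]))]
rake_rest [([239.8, 184.7], 0.68, array([ 421.7, -236. ,    0. ]))]
```

View pics/1w.png

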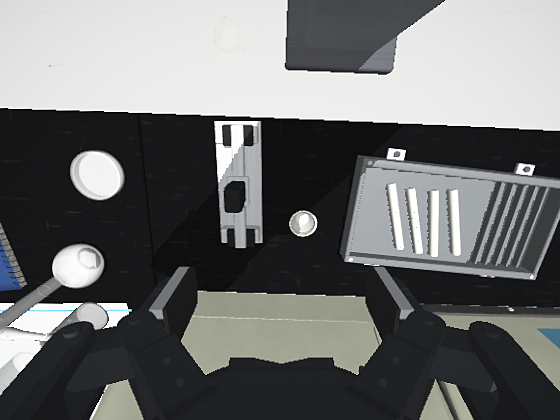

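The wrist view shows the rake at about (238,185) with the handle at (236,195), the crucible at (303,223), and the tray at right, x 345–560, with four rods. I'll take a second view from above the rake.

Call:
{"op": "jog_arm", "data": {
  "plan": [
    [[0,-52,-2],[0,0,0]],
    [[30,0,0],[0,0,0]]
  ]
}}

```text
clock: 4.45
ee_pos: [417.8, -233.2, 202.8]
tool_rot: [-0.033, 1.568, 0.028]
force: [0.3, 1.2, -0.9]
opening: 85.4
```

```bash
python3 - <<'E'
from h import *
import pickle
s=observe();print(s['ee_pos'])
c=vision.get_image('wrist');save(c,'2w.png');pickle.dump(c,open('2w.pkl','wb'))
p=pickle.load(open('1w.pkl','rb'))
im=cv2.resize(c['img'][80:290,200:380],None,fx=4,fy=2.8,interpolation=cv2.INTER_CUBIC);cv2.imwrite('pics/2wc.png',im[:,:,::-1])
im=cv2.resize(p['img'][110:260,180:330],None,fx=4,fy=4,interpolation=cv2.INTER_CUBIC);cv2.imwrite('pics/1wc.png',im[:,:,::-1])
for t,q in zip(['rake_grip','rake_tines','rake_rest'],[(236.5,195.2),(241.4,182.2),(239.8,184.7)]):
    r=nets.place_of(t,c)
    print(t,[(np.round(x['position'],1).tolist(),round(x['p'],2),onz(c,x['position'],{'rake_grip':58.5,'rake_tines':8.5,'rake_rest':0}[t]).round(1)) for x in r[:2]])
    if r: print(tri([(p,q),(c,r[0]['position'])]))
E
```

```text
[ 417.77218461 -233.24646612  202.79137312]
rake_grip [([488.0, 233.2], 0.67, array([446.2, -13.7,  58.5]))]
(array([ 360.39318286, -196.9853269 ,  294.11526286]), [np.float64(0.37859435773456257), np.float64(0.37859435773453853)])
rake_tines [([279.7, 190.9], 0.63, array([ 421.1, -236.3,    8.5]))]
(array([ 422.69337188, -235.73219098,   -9.09784737]), [np.float64(2.5319208454572326), np.float64(2.53192084545729)])
rake_rest [([280.8, 191.0], 0.95, array([ 423.2, -234.9,    0. ]))]
(array([ 420.3038693 , -234.89467944,    9.25159978]), [np.float64(0.6454780505659243), np.float64(0.6454780505659424)])
```

View pics/2wc.png

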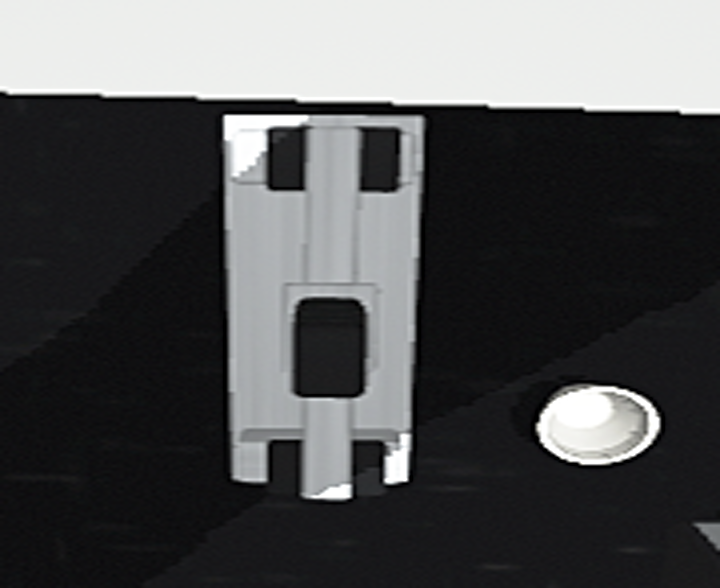

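View pics/1wc.png

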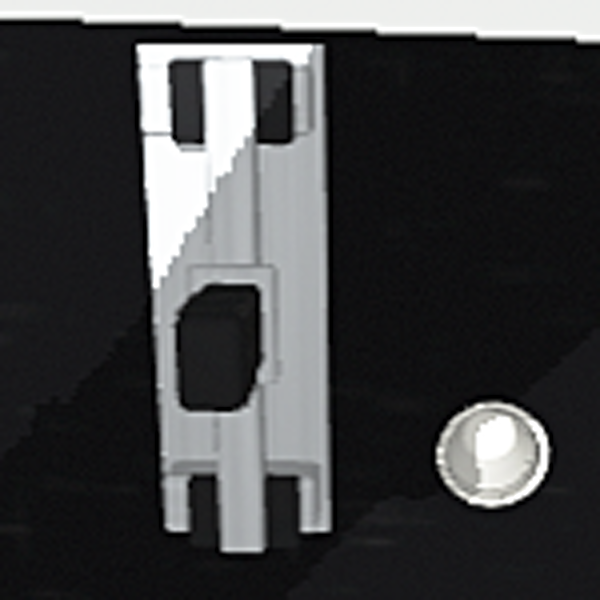

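View pics/2w.png

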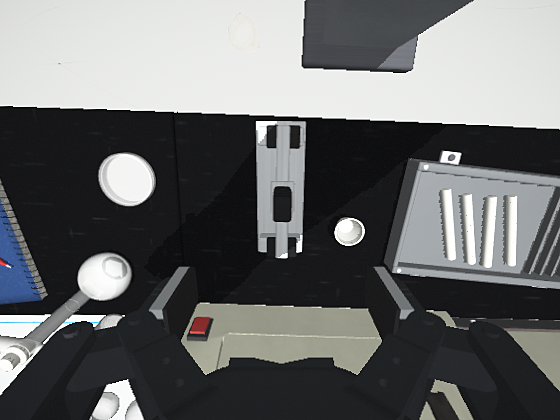

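```bash
python3 - <<'E'
from h import *
import pickle
p=pickle.load(open('1w.pkl','rb'));c=pickle.load(open('2w.pkl','rb'))
A=lambda u,v:(180+u/4,110+v/4); B=lambda u,v:(200+u/4,80+v/2.8)
for n,u,v in [('barback L',(219,550),(302,498)),('barback R',(265,550),(351,498)),('plate FL',(137,44),(224,115)),('plate FR',(325,45),(424,117)),('handle top BR',(240,408),(366,396)),('handle top BL',(186,408),(296,396)),('cheek BL',(165,531),(232,481)),('cheek BR',(330,531),(410,483)),('barfront L',(203,58),(306,126)),('barfront R',(254,58),(360,126)),('collar FR',(278,266),(378,284)),('crucible',(492,455),(598,425))]:
    x,r=tri([(p,A(*u)),(c,B(*v))]); print(n,x.round(1),round(r[0],1))
for n,v,z in [('barback L',(302,498),32),('barback R',(351,498),32),('barfront L',(306,126),32),('barfront R',(360,126),32),('hBR',(366,396),82),('hBL',(296,396),82),('hFL',(296,323),82),('hFR',(368,323),82),('plFL',(224,115),6),('plFR',(424,117),6)]:
    print(n,onz(c,B(*v),z).round(1))
# tray from 1w
for n,v in [('FR',(361,156)),('BR',(345,264))]: print(n,onz(p,v,30).round(1))
E
```

```text
barback L [ 495.7 -238.2   34.3] 0.1
barback R [ 495.7 -223.7   33.1] 0.1
plate FL [ 343.3 -265.5    7.3] 0.0
plate FR [ 341.7 -209.5   -0.5] 0.2
handle top BR [ 431.5 -224.2   86.4] 0.0
handle top BL [ 436.8 -240.8   72.4] 0.3
cheek BL [ 502.  -260.9    6.4] 0.0
cheek BR [ 498.8 -204.5    9.7] 0.4
barfront L [ 346.3 -242.3   27.9] 0.0
barfront R [ 345.8 -228.2   25. ] 0.0
collar FR [ 404.9 -220.5   29.2] 0.0
crucible [ 462.8 -152.8   26.5] 0.3
barback L [ 497.  -238.2   32. ]
barback R [ 496.4 -223.7   32. ]
barfront L [ 346.2 -242.2   32. ]
barfront R [ 345.6 -228.3   32. ]
hBR [ 433.1 -224.    82. ]
hBL [ 433.7 -240.7   82. ]
hFL [ 408.1 -241.5   82. ]
hFR [ 407.4 -224.8   82. ]
plFL [ 343.3 -265.6    6. ]
plFR [ 341.9 -210.1    6. ]
FR [375.6 -90.7  30. ]
BR [515.6 -94.8  30. ]
```

Heights and sizes fit: bar top about 30, bar 151 long, handle centre about (420.5, -232.8), yaw about 0.03. I'll descend now.

Call:
{"op": "jog_arm", "data": {
  "plan": [
    [[40,0,3],[0.008,0,0]],
    [[40,0,0],[0,0,0]],
    [[40,0,0],[0,0,0]],
    [[30,0,0],[0,0,0]],
    [[10,0,0],[0,0,0]],
    [[0,0,0],[0,0,0]]
  ]
}}

```text
clock: 5.4
ee_pos: [420.3, -230.9, 42.3]
tool_rot: [-0.026, 1.57, 0.026]
force: [0.2, 0.6, -0.3]
opening: 85.1
```

```bash
python3 - <<'E'
from h import *
import pickle
s=observe();print(s['ee_pos'],s['force'],R.from_rotvec(s['tool_rot']).as_matrix().round(3))
c=vision.get_image('wrist');save(c,'3w.png')
E
```

```text
[ 420.28807509 -230.94306485   42.26961823] [ 0.24406564  0.58601849 -0.27384071] [[ 0.001 -0.033  0.999]
 [-0.     0.999  0.033]
 [-1.    -0.     0.001]]
```

View pics/3w.png

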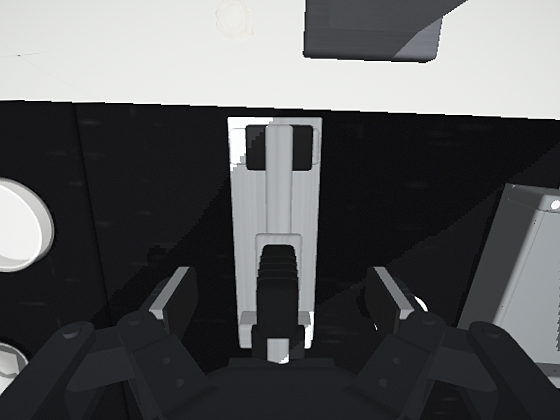

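The handle (278,300) stands between the fingers, about 1.5 mm left of the middle. I'll shift and close.

Call:
{"op": "jog_arm", "data": {
  "plan": [
    [[0,-1.5,0],[0,0,0]],
    [[0,0,0],[0,0,0]],
    [[0,0,0],[0,0,0]],
    [[0,0,0],[0,0,0]],
    [[0,0,0],[0,0,0]],
    [[0,0,0],[0,0,0]]
  ],
  "fingers": 0,
  "force": 60
}}

```text
clock: 6.2
ee_pos: [420.1, -232.8, 41.6]
tool_rot: [-0.026, 1.57, 0.025]
force: [-0.1, 0.4, 4.3]
opening: 17.3
```

Call:
{"op": "jog_arm", "data": {
  "plan": [
    [[-15,0,0],[0,0,0]],
    [[-40,0,0],[0,0,0]],
    [[-50,0,0],[0,0,0]],
    [[-45,0,0],[0,0,0]],
    [[0,40,0],[0,0,0]],
    [[0,50,0],[0,0,0]],
    [[0,30,0],[0,0,0]],
    [[0,0,0],[0,0,0]]
  ]
}}

```text
clock: 7.2
ee_pos: [415.9, -111.0, 192.1]
tool_rot: [-0.028, 1.57, 0.027]
force: [-0.5, -0.5, -1.7]
opening: 17.3
```

```bash
python3 - <<'E'
from h import *
import pickle
s=observe();print(s['ee_pos'],s['force'],s['opening'])
c=vision.get_image('wrist');save(c,'4w.png');pickle.dump(c,open('4w.pkl','wb'))
for t in ['tray','tray_start','tray_grooves','tray_rail','rake_grip','rake_tines']:
    print(t,[(np.round(x['position'],1).tolist(),round(x['p'],2)) for x in nets.place_of(t,c)[:2]])
E
```

```text
[ 415.92219459 -111.01377497  192.10014297] [-0.50116515 -0.48863121 -1.68160033] 17.305424927760857
tray [([407.2, 225.4], 0.92), ([414.0, 235.0], 0.47)]
tray_start [([314.5, 216.8], 0.79), ([278.7, 289.3], 0.46)]
tray_grooves [([476.1, 232.4], 0.83), ([368.7, 230.3], 0.44)]
tray_rail [([406.1, 223.7], 0.68), ([429.7, 179.7], 0.55)]
rake_grip [([280.3, 287.2], 0.73), ([22.3, 180.6], 0.17)]
rake_tines [([281.7, 248.5], 0.67), ([410.9, 233.2], 0.47)]
```

View pics/4w.png

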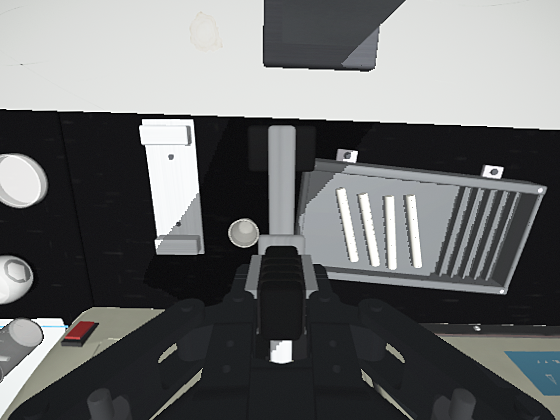

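The rake hangs straight in the hand and the empty rest shows at (172,187). The tray is at right, with its left-end corners at about (546,186) and (504,294). I'll take one more view from nearer the tray.

Call:
{"op": "jog_arm", "data": {
  "plan": [
    [[0,50,4],[0,0,0]],
    [[0,50,4],[0,0,0]],
    [[0,0,0],[0,0,0]]
  ]
}}

```text
clock: 7.92
ee_pos: [420.7, -10.3, 191.4]
tool_rot: [-0.028, 1.571, 0.029]
force: [-0.5, -0.4, -0.7]
opening: 17.4
```

```bash
python3 - <<'E'
from h import *
import pickle
s=observe();print(s['ee_pos'],s['force'],s['opening'])
c=vision.get_image('wrist');save(c,'5w.png');pickle.dump(c,open('5w.pkl','wb'))
p=pickle.load(open('4w.pkl','rb'))
cv2.imwrite('pics/5wc.png',cv2.resize(c['img'][130:330,160:560],None,fx=2,fy=2,interpolation=cv2.INTER_CUBIC)[:,:,::-1])
cv2.imwrite('pics/4wc.png',cv2.resize(p['img'][130:330,160:560],None,fx=2,fy=2,interpolation=cv2.INTER_CUBIC)[:,:,::-1])
E
```

```text
[420.69950108 -10.25265891 191.36231073] [-0.52103151 -0.42020009 -0.68299578] 17.44585742902547
```

View pics/5wc.png

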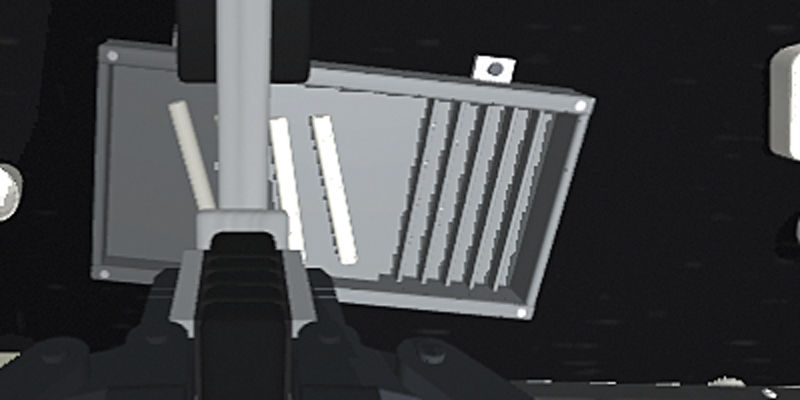

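View pics/4wc.png

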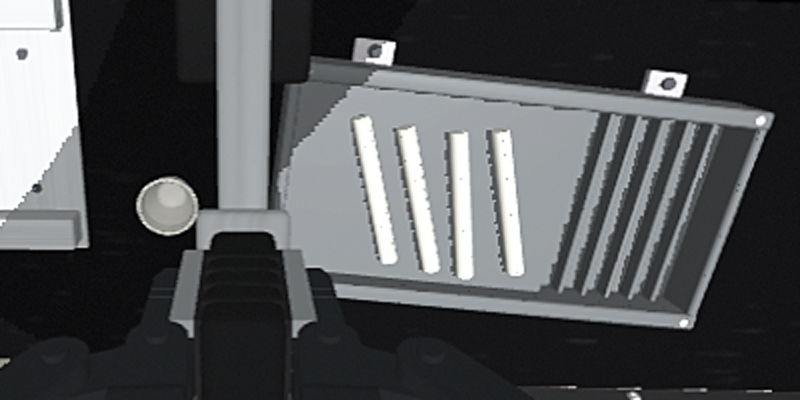

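```bash
python3 - <<'E'
from h import *
import pickle
c=pickle.load(open('5w.pkl','rb'));p=pickle.load(open('4w.pkl','rb'));q=pickle.load(open('2w.pkl','rb'))
f=lambda u,v:(160+u/2,130+v/2)
P={}
for n,a in [('FR',(113,55)),('BR',(105,273)),('FL',(582,104)),('BL',(521,312))]:
    P[n]=onz(c,f(*a),30);print(n,P[n].round(1))
for n,a,b in [('FL',(582,104),(762,120)),('BL',(521,312),(684,323))]: print(n,tri([(c,f(*a)),(p,f(*b))]),onz(p,f(*b),30).round(1))
ctr=sum(P.values())/4;print('ctr',ctr)
ya=(P['FL']+P['BL']-P['FR']-P['BR'])/2; xa=(P['BR']+P['BL']-P['FR']-P['FL'])/2
print(np.linalg.norm(ya),np.linalg.norm(xa),np.arctan2(-ya[0],ya[1]),np.arctan2(xa[1],xa[0]))
y=np.arctan2(-ya[0],ya[1]);ex=np.array([np.cos(y),np.sin(y),0]);ey=np.array([-np.sin(y),np.cos(y),0])
for a,b in [((362,120),(390,262)),((405,130),(431,270)),((458,135),(464,275)),((502,132),(516,272))]:
    A=onz(p,f(*a),22)-ctr;B=onz(p,f(*b),22)-ctr
    print('rod', [(A@ex).round(1),(A@ey).round(1)],[(B@ex).round(1),(B@ey).round(1)])
for yy in (-115,-80): print(ctr+ey*yy)
E
```

```text
FR [382.8 -79.1  30. ]
BR [508.4 -87.7  30. ]
FL [399.5 169.   30. ]
BL [525.8 159.2  30. ]
FL (array([399.63304605, 168.62919449,  30.65031013]), [np.float64(0.2846606723563195), np.float64(0.28466067235631537)]) [400.1 169.3  30. ]
BL (array([525.00131847, 158.20962131,  31.83403234]), [np.float64(0.2378122959011751), np.float64(0.23781229590121408)]) [526.4 160.   30. ]
ctr [454.1000839   40.36591398  30.        ]
248.0657054440682 126.3027787334912 -0.06890439566081677 -0.0728235651885286
rod [np.float64(-38.3), np.float64(-89.6)] [np.float64(45.2), np.float64(-58.7)]
rod [np.float64(-35.2), np.float64(-65.0)] [np.float64(48.0), np.float64(-33.3)]
rod [np.float64(-35.4), np.float64(-35.2)] [np.float64(49.2), np.float64(-12.9)]
rod [np.float64(-39.7), np.float64(-11.2)] [np.float64(44.1), np.float64(17.9)]
[446.1823472  -74.36119461  30.        ]
[448.59209315 -39.44424852  30.        ]
```

Tray studs are 248 × 126 apart, as they must be. Tray centre is (454.1, 40.4), yaw −0.07. The rods end well clear of tray_start.

Call:
{"op": "jog_arm", "data": {
  "plan": [
    [[0,-32.4,11.3],[0,0,0]],
    [[0,-32.4,11.3],[0,0,0]],
    [[0,0,0],[0.1,0,0]],
    [[0,0,0],[0,0,0]],
    [[40,0,0],[0,0,0]],
    [[40,0,0],[0,0,0]],
    [[30,0,0],[0,0,0]],
    [[15,0,0],[0,0,0]],
    [[0,0,0],[0,0,0]]
  ]
}}

```text
clock: 9.1
ee_pos: [445.0, -76.4, 65.9]
tool_rot: [0.053, 1.571, -0.052]
force: [-0.1, -0.1, -0.9]
opening: 17.1
```

```bash
python3 - <<'E'
from h import *
s=observe();print(s['ee_pos'],s['force'],s['opening'],R.from_rotvec(s['tool_rot']).as_matrix().round(4))
c=vision.get_image('wrist');save(c,'6w.png')
c=vision.get_image('scene');cv2.imwrite('pics/6s.png',cv2.resize(c['img'][170:320,220:370],None,fx=4,fy=4,interpolation=cv2.INTER_CUBIC)[:,:,::-1])
E
```

```text
[444.98513695 -76.43417725  65.89956779] [-0.11352512 -0.10936874 -0.92448003] 17.111018295468888 [[-1.000e-03  6.700e-02  9.978e-01]
 [ 6.000e-04  9.978e-01 -6.700e-02]
 [-1.000e+00  5.000e-04 -1.100e-03]]
```

View pics/6w.png

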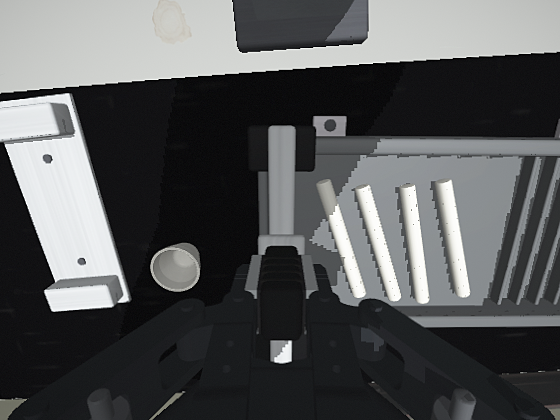

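View pics/6s.png

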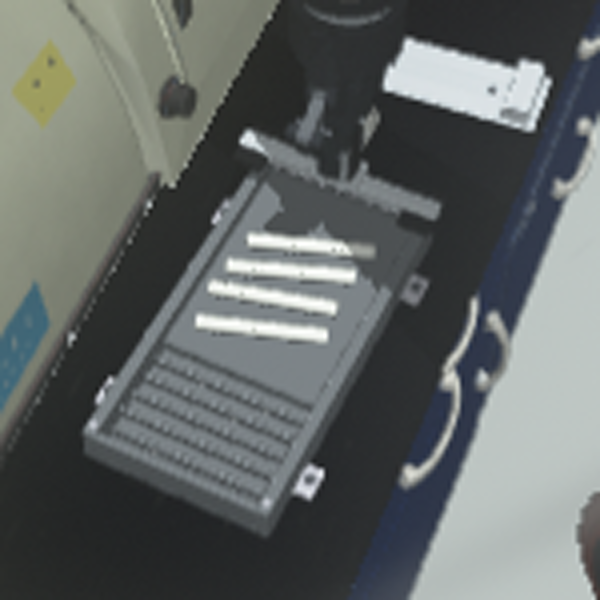

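Call:
{"op": "jog_arm", "data": {
  "plan": [
    [[8,2,0],[0,0,0]],
    [[3,0,0],[0,0,0]],
    [[1,0,0],[0,0,0]],
    [[1,0,0],[0,0,0]],
    [[0,0,0],[0,0,0]],
    [[0,0,0],[0,0,0]]
  ]
}}

```text
clock: 9.95
ee_pos: [445.7, -74.5, 53.4]
tool_rot: [0.053, 1.57, -0.053]
force: [-0.3, -0.6, -0.5]
opening: 17.3
```

Call:
{"op": "jog_arm", "data": {
  "plan": [
    [[0.7,0,0],[0,0,0]],
    [[0.5,0,0],[0,0,0]],
    [[0.5,0,0],[0,0,0]],
    [[0,0,0],[0,0,0]],
    [[0,0,0],[0,0,0]]
  ]
}}

```text
clock: 10.58
ee_pos: [445.6, -74.5, 51.6]
tool_rot: [0.053, 1.57, -0.053]
force: [-0.5, -0.8, -0.8]
opening: 17.4
```

Call:
{"op": "jog_arm", "data": {
  "plan": [
    [[0.4,0,0],[0,0,0]],
    [[0.4,0,0],[0,0,0]],
    [[0,0,0],[0,0,0]],
    [[0,0,0],[0,0,0]]
  ]
}}

```text
clock: 11.08
ee_pos: [445.6, -74.5, 51.6]
tool_rot: [0.053, 1.57, -0.053]
force: [-4.6, 1.3, 8.9]
opening: 17.4
```

Contact occurs at TCP z 51.6 as predicted. I'll ease up 0.9 mm and start combing slowly.

Call:
{"op": "jog_arm", "data": {
  "plan": [
    [[-0.9,0,0],[0,0,0]],
    [[0,2,0],[0,0,0]],
    [[0,4,0],[0,0,0]],
    [[0,5,0],[0,0,0]],
    [[0,5,0],[0,0,0]],
    [[0,5,0],[0,0,0]],
    [[0,5,0],[0,0,0]],
    [[0,5,0],[0,0,0]],
    [[0,5,0],[0,0,0]],
    [[0,0,0],[0,0,0]]
  ]
}}

```text
clock: 12.32
ee_pos: [448.0, -38.2, 51.7]
tool_rot: [0.053, 1.57, -0.053]
force: [-0.6, 0.1, -0.8]
opening: 17.4
```

```bash
cat > look.py <<'E'
import sys
from h import *
n=sys.argv[1]
s=observe();print(s['ee_pos'],s['force'],s['opening'])
d=s['ee_pos'][:2]+[1,0]-[454.1,40.4];print('tray xy',d@[.9976,-.07],d@[.07,.9976])
c=vision.get_image('wrist');save(c,n+'w.png')
c=vision.get_image('scene');cv2.imwrite(f'pics/{n}s.png',cv2.resize(c['img'][170:320,220:370],None,fx=4,fy=4,interpolation=cv2.INTER_CUBIC)[:,:,::-1])
E
python3 look.py 7
```

```text
[448.01856871 -38.17002443  51.66222756] [-0.6273724   0.05831432 -0.84841111] 17.355470601029403
tray xy 0.4306658563984458 -78.73715656283491
```

View pics/7w.png

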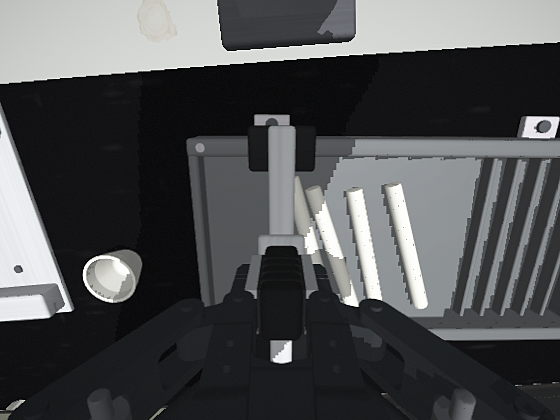

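View pics/7s.png

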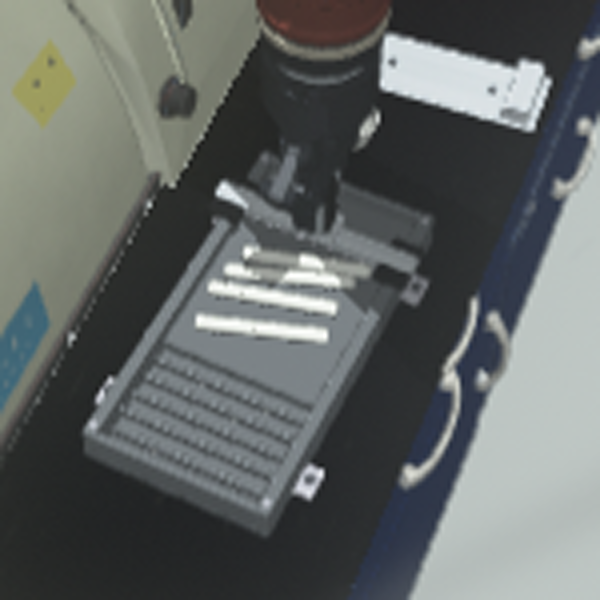

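Rod 1 is being pushed and straightened (wrist view about (310,220)). The rake rides level. Continuing.

Call:
{"op": "jog_arm", "data": {
  "plan": [
    [[0,5,0],[0,0,0]],
    [[0,5,0],[0,0,0]],
    [[0,5,0],[0,0,0]],
    [[0,5,0],[0,0,0]],
    [[0,5,0],[0,0,0]],
    [[0,5,0],[0,0,0]],
    [[0,5,0],[0,0,0]],
    [[0,5,0],[0,0,0]],
    [[0,5,0],[0,0,0]],
    [[0,5,0],[0,0,0]]
  ]
}}

```text
clock: 13.68
ee_pos: [451.5, 11.6, 51.7]
tool_rot: [0.053, 1.57, -0.053]
force: [-0.4, -1.8, -0.2]
opening: 17.6
```

```bash
python3 look.py 8
```

```text
[451.47184504  11.60713291  51.7274553 ] [-0.4194477  -1.83832548 -0.16128298] 17.640166534481352
tray xy 0.39125331278777886 -28.83773505395547
```

View pics/8s.png

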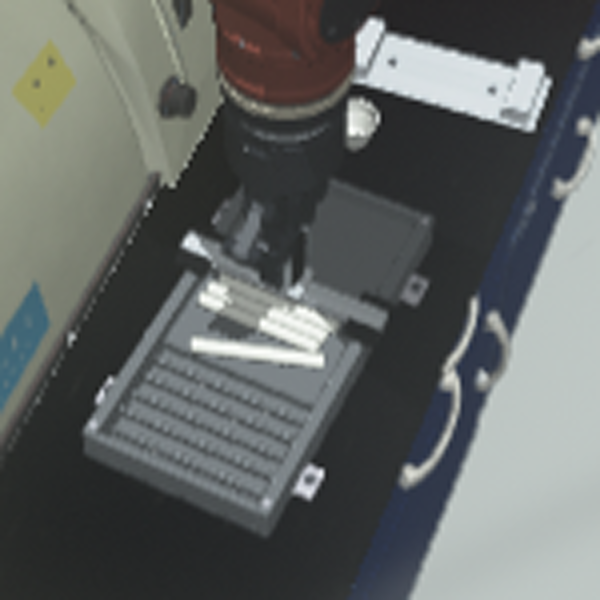

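View pics/8w.png

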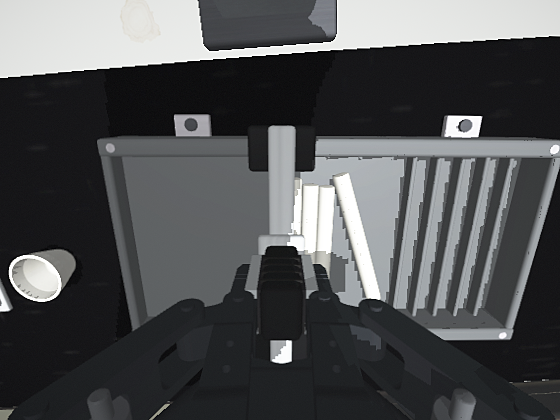

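Rods 1–3 lie straight together before the rake, and rod 4 is still askew ahead (335–375, 175–295). Continuing.

Call:
{"op": "jog_arm", "data": {
  "plan": [
    [[0,5,0],[0,0,0]],
    [[0,5,0],[0,0,0]],
    [[0,5,0],[0,0,0]],
    [[0,5,0],[0,0,0]],
    [[0,4,0],[0,0,0]],
    [[0,4,0],[0,0,0]],
    [[0,4,0],[0,0,0]]
  ]
}}

```text
clock: 14.65
ee_pos: [453.6, 43.5, 51.7]
tool_rot: [0.053, 1.57, -0.053]
force: [-0.6, -0.8, -0.4]
opening: 17.3
```

```bash
python3 look.py 9
```

```text
[453.59597431  43.54340864  51.69127628] [-0.64539944 -0.8046064  -0.35010909] 17.3454837268212
tray xy 0.2747453708089123 3.170582657199763
```

View pics/9w.png

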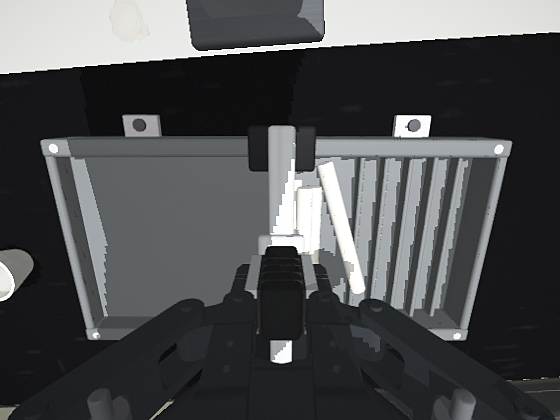

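View pics/9s.png

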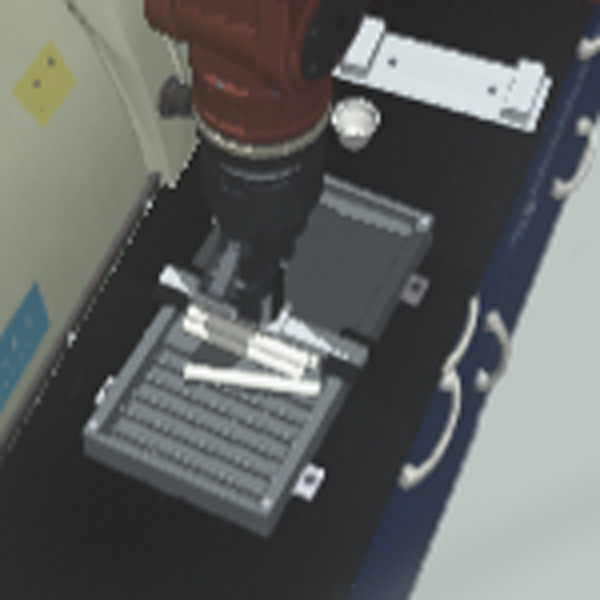

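Rod 4 is still askew with its leading end at the first groove ridge (360,290). I'll go on in small steps.

Call:
{"op": "jog_arm", "data": {
  "plan": [
    [[0,3,0],[0,0,0]],
    [[0,3,0],[0,0,0]],
    [[0,3,0],[0,0,0]],
    [[0,3,0],[0,0,0]],
    [[0,0,0],[0,0,0]]
  ]
}}

```text
clock: 15.38
ee_pos: [454.4, 55.5, 51.7]
tool_rot: [0.053, 1.57, -0.053]
force: [0.9, -0.8, -0.7]
opening: 17.4
```

```bash
python3 look.py 10
```

```text
[454.35768868  55.50165249  51.65214684] [ 0.86613257 -0.84727557 -0.68390732] 17.408475970438648
tray xy 0.19755455029514213 15.153446729106227
```

View pics/10w.png

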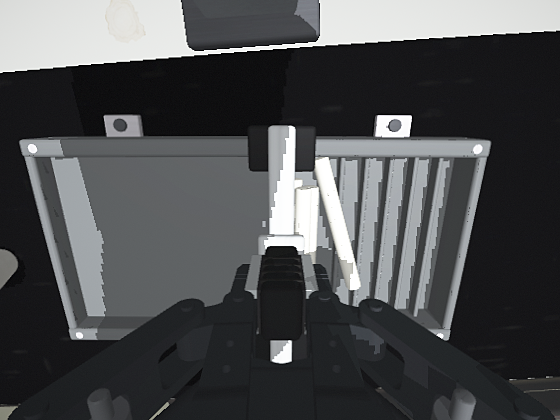

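View pics/10s.png

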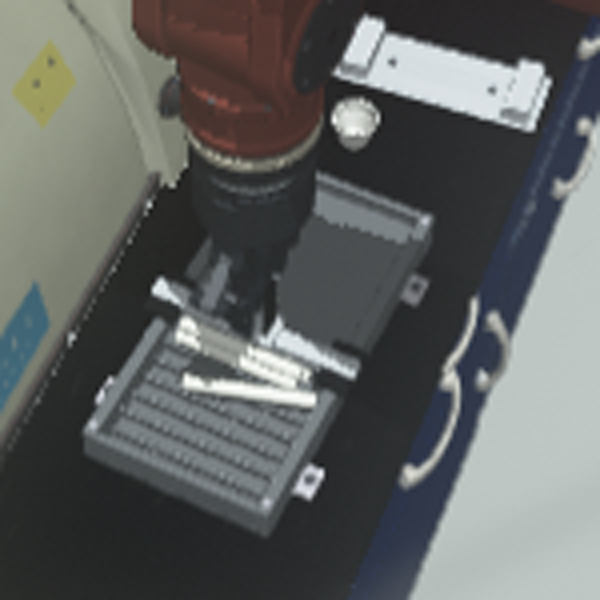

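Call:
{"op": "jog_arm", "data": {
  "plan": [
    [[0,3,0],[0,0,0]],
    [[0,3,0],[0,0,0]],
    [[0,3,0],[0,0,0]],
    [[0,3,0],[0,0,0]],
    [[0,0,0],[0,0,0]]
  ]
}}

```text
clock: 16.1
ee_pos: [455.2, 67.5, 51.7]
tool_rot: [0.053, 1.57, -0.053]
force: [1.4, -0.2, -0.7]
opening: 17.5
```

```bash
python3 look.py 11
```

```text
[455.19660137  67.49920345  51.68707434] [ 1.41548697 -0.19574372 -0.74504395] 17.50445067987364
tray xy 0.1946252834556237 27.180927460054466
```

View pics/11w.png

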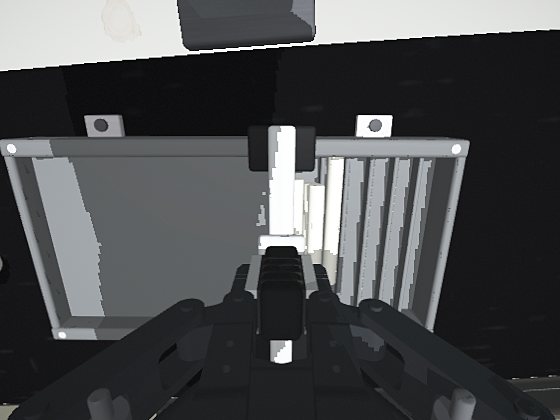

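View pics/11s.png

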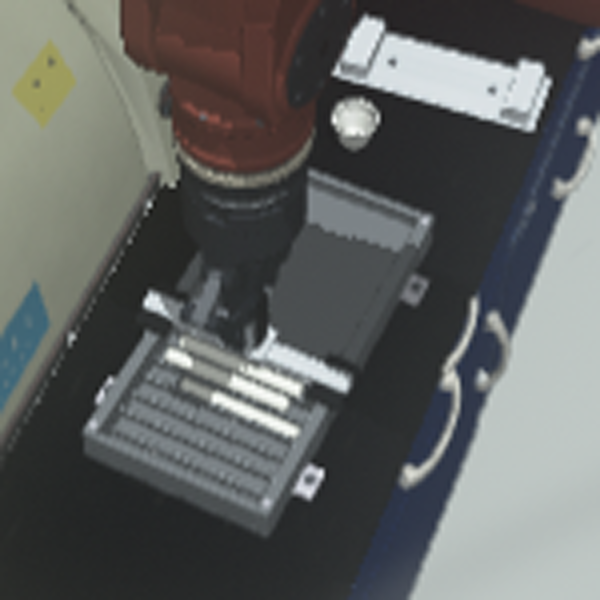

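Rod 4 has dropped straight into a groove (about (335,210)). The others follow; continuing.

Call:
{"op": "jog_arm", "data": {
  "plan": [
    [[0,3,0],[0,0,0]],
    [[0,3,0],[0,0,0]],
    [[0,3,0],[0,0,0]],
    [[0,3,0],[0,0,0]],
    [[0,3,0],[0,0,0]],
    [[0,3,0],[0,0,0]],
    [[0,3,0],[0,0,0]],
    [[0,3,0],[0,0,0]],
    [[0,0,0],[0,0,0]]
  ]
}}

```text
clock: 17.32
ee_pos: [456.8, 91.4, 51.7]
tool_rot: [0.053, 1.57, -0.053]
force: [-0.1, 0.6, -0.6]
opening: 17.5
```

```bash
python3 look.py 12
```

```text
[456.78700809  91.42012983  51.66381856] [-0.09145299  0.55469996 -0.63903728] 17.540093237588053
tray xy 0.10675018602622277 51.15577208485808
```

View pics/12w.png

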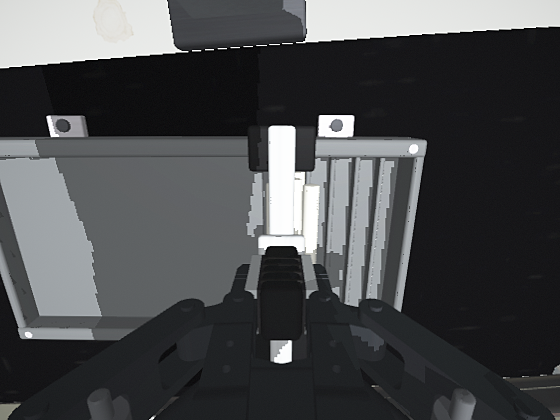

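View pics/12s.png

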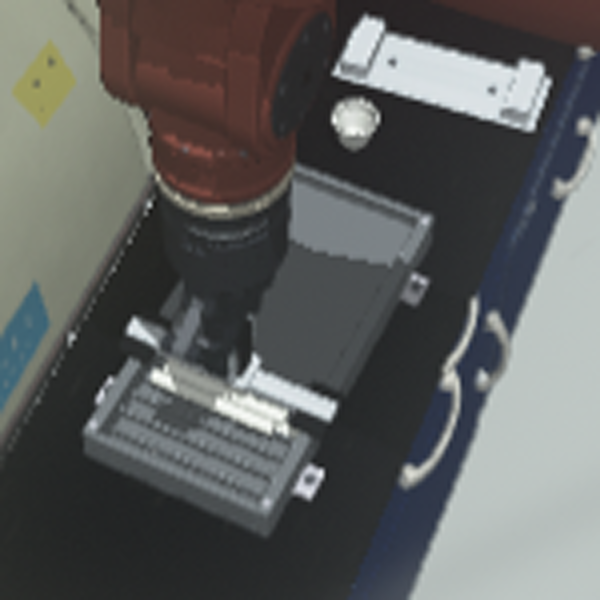

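Further rods are still ahead of the tines (311,210). Continuing.

Call:
{"op": "jog_arm", "data": {
  "plan": [
    [[0,3,0],[0,0,0]],
    [[0,3,0],[0,0,0]],
    [[0,3,0],[0,0,0]],
    [[0,3,0],[0,0,0]],
    [[0,3,0],[0,0,0]],
    [[0,3,0],[0,0,0]],
    [[0,3,0],[0,0,0]],
    [[0,3,0],[0,0,0]],
    [[0,3,0],[0,0,0]],
    [[0,0,0],[0,0,0]]
  ]
}}

```text
clock: 18.68
ee_pos: [458.6, 118.7, 51.6]
tool_rot: [0.053, 1.57, -0.052]
force: [0.0, 1.0, -0.1]
opening: 17.4
```

```bash
python3 look.py 13
```

```text
[458.64221428 118.67119707  51.58883776] [ 0.0367875   1.0338927  -0.07838258] 17.35359573720144
tray xy 0.04992917418797216 78.4713011928367
```

View pics/13w.png

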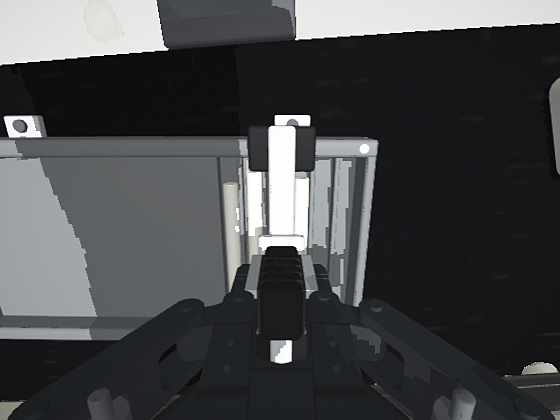

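View pics/13s.png

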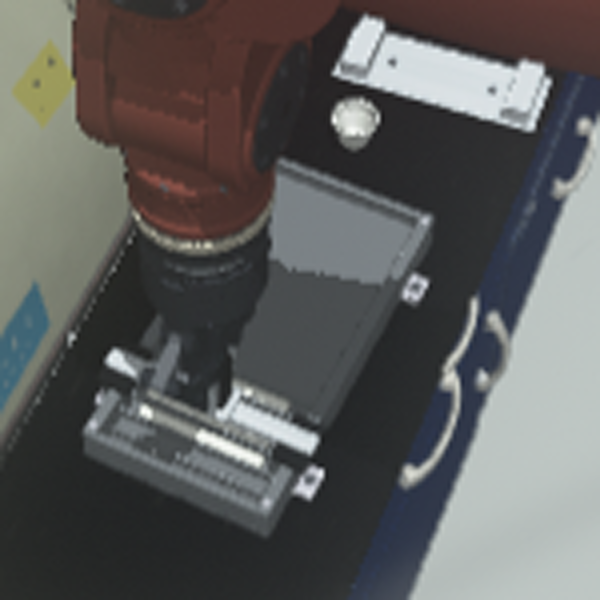

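Rods are visible in the 45 and 60 grooves behind the rake, and one just ahead (300,205). Pushing on to about y=96.

Call:
{"op": "jog_arm", "data": {
  "plan": [
    [[0,3,0],[0,0,0]],
    [[0,3,0],[0,0,0]],
    [[0,3,0],[0,0,0]],
    [[0,3,0],[0,0,0]],
    [[0,3,0],[0,0,0]],
    [[0,3,0],[0,0,0]],
    [[0,0,0],[0,0,0]]
  ]
}}

```text
clock: 19.65
ee_pos: [459.9, 136.3, 51.7]
tool_rot: [0.053, 1.57, -0.053]
force: [0.2, -0.6, -2.1]
opening: 17.3
```

```bash
python3 look.py 14
```

```text
[459.86497771 136.25981719  51.68429113] [ 0.15713257 -0.55992775 -2.07778479] 17.292946627450462
tray xy 0.03855456178494254 96.10330206672208
```

View pics/14w.png

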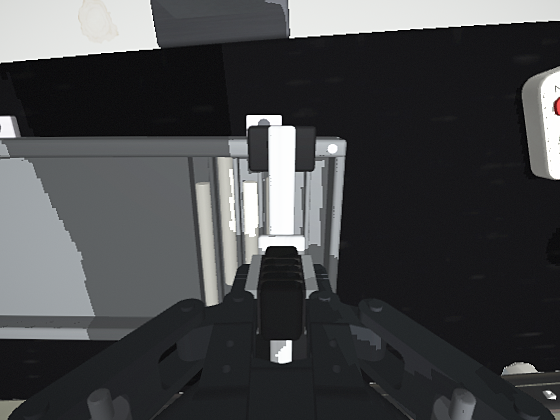

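View pics/14s.png

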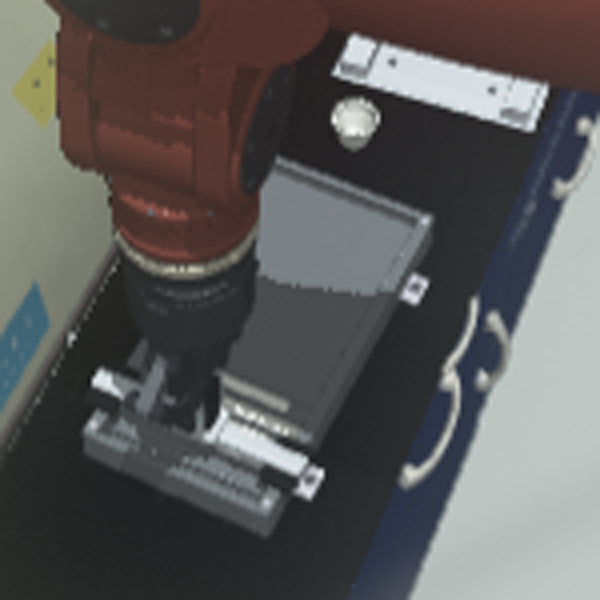

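Three rods show behind the rake (205, 228, 250) and the fourth should be under the bar. I'll draw back over the grooves to look.

Call:
{"op": "jog_arm", "data": {
  "plan": [
    [[0,-3,0],[0,0,0]],
    [[0,-7,0],[0,0,0]],
    [[0,-10,0],[0,0,0]],
    [[0,-10,0],[0,0,0]],
    [[0,-10,0],[0,0,0]],
    [[0,-12,0],[0,0,0]],
    [[0,-12,0],[0,0,0]],
    [[0,-12,0],[0,0,0]],
    [[0,-10,0],[0,0,0]],
    [[0,0,0],[0,0,0]]
  ]
}}

```text
clock: 21.0
ee_pos: [454.1, 49.6, 51.7]
tool_rot: [0.054, 1.57, -0.054]
force: [-0.6, 0.3, -0.9]
opening: 17.3
```

```bash
python3 look.py 15
```

```text
[454.09861174  49.57221396  51.71559072] [-0.62234677  0.26067912 -0.92282936] 17.32902832303919
tray xy 0.3541600953434645 9.220103468044059
```

View pics/15w.png

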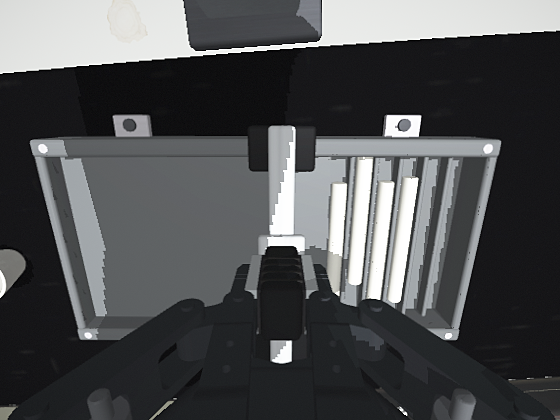

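View pics/15s.png

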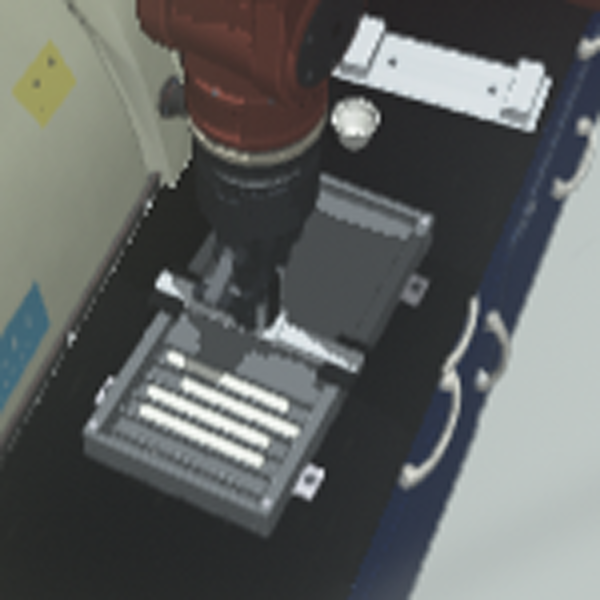

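```bash
python3 - <<'E'
import cv2
a=cv2.imread('pics/15w.png');cv2.imwrite('pics/15c.png',cv2.resize(a[140:330,310:470],None,fx=3.2,fy=3.1,interpolation=cv2.INTER_CUBIC))
E
```

```text
(no output)
```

View pics/15c.png

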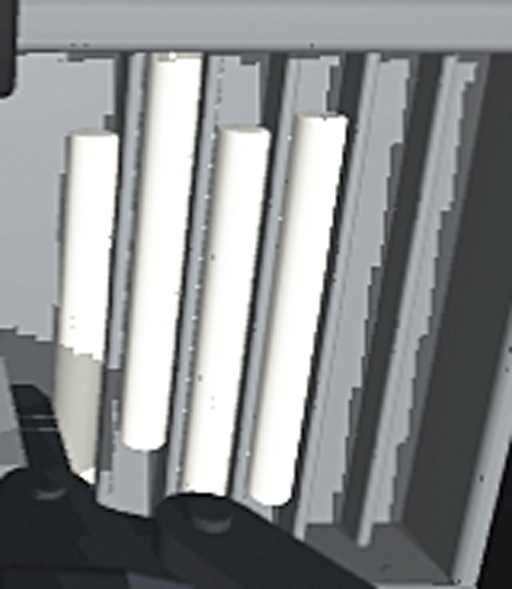

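All four rods lie parallel in grooves 45, 60, 75 and 90, one each between the ridges, with ridge spacing matching. Now lifting straight up and crossing back.

Call:
{"op": "jog_arm", "data": {
  "plan": [
    [[-8,0,0],[0,0,0]],
    [[-25,0,0],[0,0,0]],
    [[-40,0,0],[0,0,0]],
    [[-40,0,0],[0,0,0]],
    [[-20,0,0],[0,0,0]],
    [[0,0,0],[0,0,0]]
  ]
}}

```text
clock: 21.85
ee_pos: [454.8, 50.3, 185.7]
tool_rot: [0.053, 1.568, -0.053]
force: [-0.2, 0.4, -2.2]
opening: 17.3
```

```bash
python3 look.py 16; python3 - <<'E'
import cv2
a=cv2.imread('pics/16w.png');cv2.imwrite('pics/16c.png',cv2.resize(a[130:330,300:500],None,fx=3,fy=3,interpolation=cv2.INTER_CUBIC))
E
```

```text
[454.83905906  50.28640093 185.71975659] [-0.23933257  0.42325512 -2.1619914 ] 17.32483090979087
tray xy 1.0428372496500695 9.984407706640411
```

View pics/16c.png

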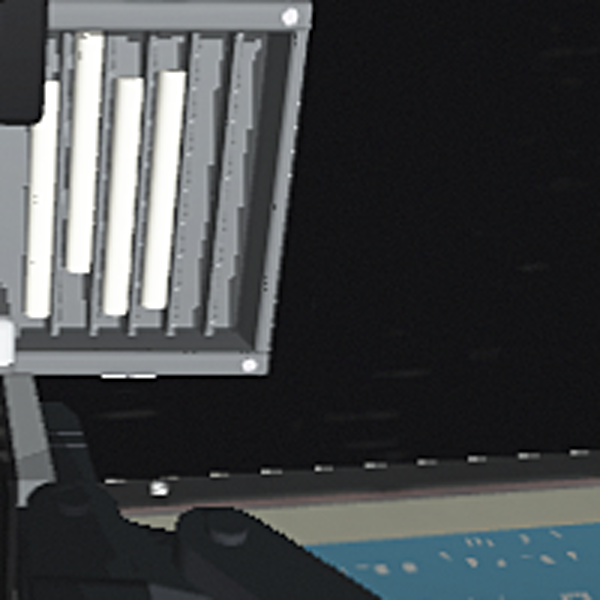

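All four rods lie in their own grooves, with two grooves empty. Crossing back.

Call:
{"op": "jog_arm", "data": {
  "plan": [
    [[0,-30,-2],[0,0,0]],
    [[0,-46,-2.7],[0,0,0]],
    [[0,-46,-2.7],[0,0,0]],
    [[0,-46,-2.7],[0,0,0]],
    [[0,-46,-2.7],[0,0,0]],
    [[0,-40,-2.5],[0,0,0]],
    [[0,-23,-1],[0,0,0]],
    [[0,0,0],[-0.1,0,0]],
    [[0,0,0],[0,0,0]]
  ]
}}

```text
clock: 23.08
ee_pos: [418.3, -224.6, 182.9]
tool_rot: [-0.023, 1.573, 0.026]
force: [-0.4, 0.6, -1.0]
opening: 17.4
```

```bash
python3 look.py 17;python3 -c "
from h import *
print(R.from_rotvec(observe()['tool_rot']).as_matrix().round(4))"
```

```text
[ 418.33175694 -224.63113288  182.86905134] [-0.35459697  0.56731273 -0.9979341 ] 17.358530513975296
tray xy -16.13261997767943 -266.82883517499994
[[-0.0011 -0.0303  0.9995]
 [ 0.0013  0.9995  0.0303]
 [-1.      0.0013 -0.0011]]
```

View pics/17w.png

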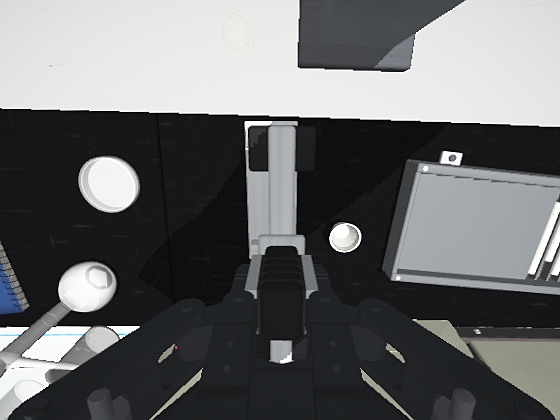

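Call:
{"op": "jog_arm", "data": {
  "plan": [
    [[0,-8.2,1.5],[0,0,0]],
    [[40,0,0],[0,0,0]],
    [[40,0,0],[0,0,0]],
    [[35,0,0],[0,0,0]],
    [[16,0,0],[0,0,0]],
    [[0,0,0],[0,0,0]]
  ]
}}

```text
clock: 23.92
ee_pos: [420.5, -232.8, 53.2]
tool_rot: [-0.024, 1.572, 0.026]
force: [0.8, 0.2, -0.3]
opening: 17.5
```

```bash
python3 look.py 18
```

```text
[ 420.46508229 -232.84435432   53.17146275] [ 0.82222184  0.1947454  -0.30046359] 17.5127418320812
tray xy -13.429489104783304 -274.87301211072696
```

View pics/18w.png

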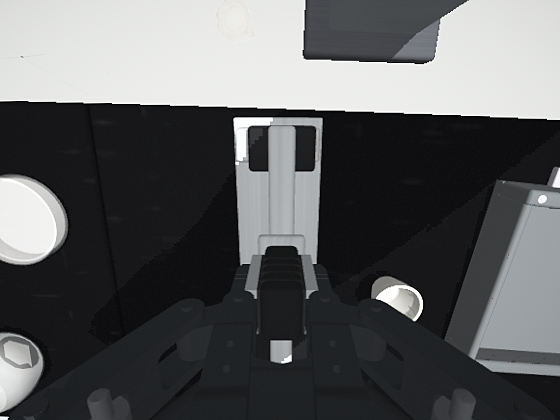

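The rake lines up over its rest (bar at 281, plate 234–322). Lowering gently.

Call:
{"op": "jog_arm", "data": {
  "plan": [
    [[7,0,0],[0,0,0]],
    [[3,0,0],[0,0,0]],
    [[0.8,0,0],[0,0,0]],
    [[0.5,0,0],[0,0,0]],
    [[0,0,0],[0,0,0]],
    [[0,0,0],[0,0,0]]
  ]
}}

```text
clock: 24.78
ee_pos: [420.9, -233.2, 42.5]
tool_rot: [-0.025, 1.57, 0.025]
force: [-0.6, -0.0, 0.0]
opening: 17.5
```

Call:
{"op": "jog_arm", "data": {
  "plan": [
    [[0.4,0,0],[0,0,0]],
    [[0.4,0,0],[0,0,0]],
    [[0.2,0,0],[0,0,0]],
    [[0,0,0],[0,0,0]],
    [[0,0,0],[0,0,0]]
  ]
}}

```text
clock: 25.4
ee_pos: [420.8, -233.2, 41.6]
tool_rot: [-0.025, 1.571, 0.025]
force: [-1.4, 2.1, 3.3]
opening: 17.2
```

Seated (light contact at the original height). Releasing.

Call:
{"op": "jog_arm", "data": {
  "plan": [
    [[0,0,0],[0,0,0]],
    [[0,0,0],[0,0,0]],
    [[0,0,0],[0,0,0]],
    [[0,0,0],[0,0,0]],
    [[0,0,0],[0,0,0]],
    [[0,0,0],[0,0,0]]
  ],
  "fingers": 1
}}

```text
clock: 26.15
ee_pos: [420.8, -233.2, 41.4]
tool_rot: [-0.025, 1.571, 0.025]
force: [0.2, 0.7, 0.2]
opening: 85.5
```

Call:
{"op": "jog_arm", "data": {
  "plan": [
    [[-15,0,0],[0,0,0]],
    [[-40,0,0],[0,0,0]],
    [[-50,0,0],[0,0,0]],
    [[-50,0,0],[0,0,0]],
    [[-20,0,0],[0,0,0]],
    [[0,50,0],[0,0,0]],
    [[0,0,0],[0,0,0]],
    [[0,0,0],[0,0,0]]
  ]
}}

```text
clock: 27.15
ee_pos: [419.4, -183.4, 217.1]
tool_rot: [-0.026, 1.57, 0.025]
force: [-0.2, -0.1, 0.6]
opening: 85.6
```

```bash
python3 look.py 19;python3 - <<'E'
import cv2
a=cv2.imread('pics/19s.png')
from h import *
c=vision.get_image('wrist')
for t in ['rake_rest','rake_tines','rake_grip']:
    print(t,[(x['position'],x['p']) for x in nets.place_of(t,c)[:1]])
c=vision.get_image('scene');cv2.imwrite(f'pics/20s.png',cv2.resize(c['img'][160:320,220:400],None,fx=4,fy=3.7,interpolation=cv2.INTER_CUBIC)[:,:,::-1])
E
```

```text
[ 419.35902651 -183.41405588  217.1478256 ] [-0.17193868 -0.10696613  0.60230186] 85.59640775691467
tray xy -17.99301124317293 -225.63877028608206
rake_rest [([242.1, 186.9], 0.57)]
rake_tines [([238.7, 186.8], 0.87)]
rake_grip [([235.4, 200.9], 0.92)]
```

View pics/19w.png

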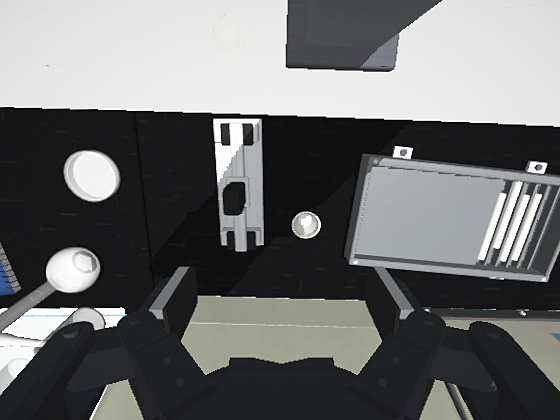

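View pics/20s.png

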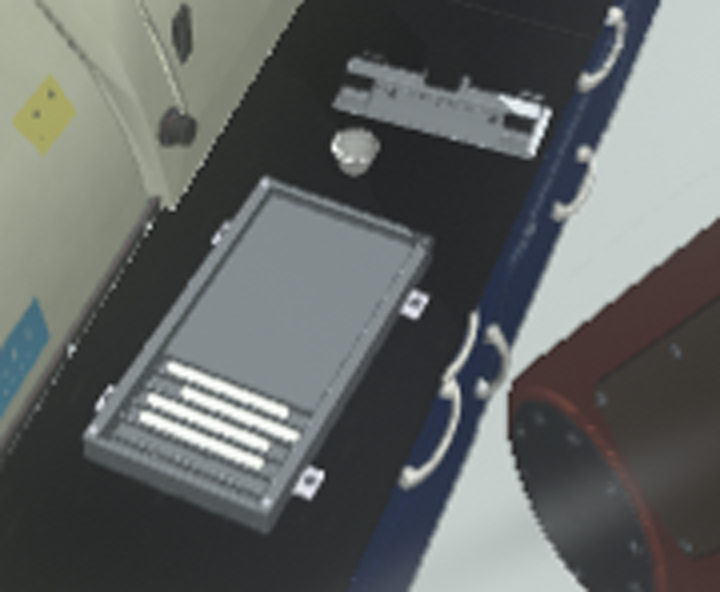

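The rake stands squarely on its rest as at the start (238,187), all four rods are in grooves 45–90, and the crucible is unmoved. Handing in.

```bash
python3 -c "
from bench import order
print(order.sign_off())"
```

```text
the job is handed in; nothing more can be done
None
```

I combed all four rods into the grooves, put the rake back on its rest and let go. The job was handed in at about 27 s; it reports no verdict.

- **Combing:** I set the rake down behind the rods and combed them over in one slow pass. I floated it a fraction of a millimetre off the rails and never pressed with more than about 9 N.
- **Rods:** The last wrist and scene pictures show one rod each in the grooves at y = 45, 60, 75 and 90 mm, straight and parallel to the ridges. I judged that they are right down from the pictures; I did not measure their heights.
- **Rake:** It went down within about 1 mm of where it was picked up, with light contact at the same height. The pictures show it square on the rest, with the open gripper clear of everything.
- **Other things on the bench:** The crucible, flask and dish look undisturbed. I didn't check the bottles and timer again, but the arm stayed away from them.
- **Disagreements:** The networks were off by several millimetres on the tray and rake, and once named the wrong spot for the handle. I worked from corners and edges picked by hand in the pictures instead. Those matched the sizes and heights given to within a few millimetres, up to about 10 mm in height at single edges.

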